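Dock the bead-jar tray and unscrew the jar's cap

TASK

Slide the tray with the bead jar, by its fin, fully home into the slotted frosted-acrylic holder that braces it. Then unscrew the tight black cap anticlockwise, stop turning once the threads let go, lift it straight up, and finish while still holding the cap level just above the open jar, clear of it by no more than about 4 cm, with the tray still home and the jar still seated in it. Leave the vase, comb, flashlight and storage case where they are.

Things in the scene. Friction and masses are not known exactly. Their poses are not given: they have to be found in the camera images.
- tier: Fixed frosted-acrylic holder, 112 mm wide. Origin on the shelf surface, x into the slot, z up. Two channels along x, inner faces at y = +-50 mm, from x = -50 mm to the back stop's face at x = +45 mm. No floor: the tray slides on the shelf. Open above between the lips. The tray is fully home when its origin and axes coincide with this frame. Behind the stop: a raised deck, 45 mm high.
- tier_mouth (a point): Middle of the slot's mouth, at shelf level, on the tier's x axis at x = -50 mm, facing the robot; same axes as the tier. Guide flaps splay outwards from it to x = -68 mm. Channel walls are 16 mm high; lips overhang the inner 10 mm of each channel (|y| 40 to 50 mm), underside 12 mm above the shelf.
- tray: Loose wooden tray, 0.25 kg (0.5 to 0.65 kg loaded), on the shelf before the holder's mouth, turned and offset a little. Origin on its underside below the jar's centre, x to its leading edge, z up. Base 96 mm wide (y), x from -95 to +45 mm, 8 mm thick at the side edges, which go under the lips. A square frame (71 x 68 mm outside, 16 mm high) round the origin holds the jar, whose foot is 4 mm above the shelf.
- tray_fin (a point): Point to grip on the tray's upright fin handle: tray x = -78 mm, y = 0, 45 mm above the shelf, tray's axes. The fin is 34 mm long (x), 10 mm thick (y), its top 62 mm above the shelf. Pinch it from above across its thickness.
- jar: Glass jar of beads, 0.2 to 0.33 kg, in the tray's square frame (1.5 mm play), which keeps it from turning. Origin at the centre of its underside, z up, axes about parallel to the tray's. Square body 56 x 56 x 50 mm high, flat shoulder; round neck 40 mm across, mouth 76 mm above the origin. Pulling the cap up before it is unscrewed lifts the jar.
- jar_pip (a point): Small raised metal pip, 8 x 4 mm, 4 mm high, on the jar's shoulder at the jar's +x side, 23 mm from its axis, 54 mm above its origin. The cap's pointer stands over it when the cap is unscrewed.
- cap: Round black screw cap, 58 mm across, 26 mm high, 80 g, straight sides. Origin at the centre of its lower edge, z up; screwed on, 60 to 62 mm above the jar's origin, so its top is about 91 mm above the shelf and 10 mm is open below it to the shoulder. Grip it across its sides from above. It is tight: turning takes up to 0.4 N m (grip with 30 N or more); a sprung seal pushes it up with 9 to 14 N and lifts it about 1 mm when it lets go.
- cap_mark (a point): Outer end of the raised metal pointer rib on the cap's top, 27 mm out along the cap's +x, 26 mm above its lower edge. It starts 58 to 74 degrees clockwise (from above) of the pip. Anticlockwise unscrews, climbing 0.04 mm per degree; the threads are free while it is within 26 degrees of the pip either way, with a hard stop soon beyond. So turn it to about over the pip.
- vase: Black ceramic vase, 92 mm across, 145 mm tall, origin at the centre of its underside; a bystander on the robot's left.
- comb: Bamboo comb lying flat, 150 mm by 58 mm, 4 mm thick, origin near its middle; a bystander on the left.
- flashlight: Chrome flashlight lying down, 125 mm long, 38 mm across its head, origin under its middle; a bystander on the right.
- case: Grey plastic storage case with a white lid and black lever latches, 178 mm by 138 mm, 95 mm high, origin at the centre of its underside; a bystander on the right.
There are look-alikes about, which are no part of the job. What is meant by the jar is not purple, and is the smaller of those in its own colour.

How it is judged:
By the outcome, as a careful person would: the job done as asked, in the order asked, and still so for the second after the job is handed in, while the arm keeps its last pose, push and grip.
It also fails if it takes over 54 s, if anything falls off the work surface, if the arm or the gripper's body presses on something with over 40 N, if the wrist force passes 120 N, or if a joint passes its speed limit or range.

ROBOT

A 7-joint arm with a two-finger parallel gripper is mounted at the origin on the work surface. World frame = base frame: x ahead of the robot, y to its left, z up, the work surface at z = 0. Lengths are in m, angles in rad, forces in N, time in s.
With the tool pointing down it reaches from about 0.4 to 0.875 m from the base axis. Payload 6.5 kg.
Tool frame: the origin (TCP) lies at the very end of the fingers, on their centre line; the grasp point (between the pads) lies 19 mm behind it; z points along the fingers, y is the direction in which the jaws open and shut (so a half turn about z gives the same grasp; the last joint's range is limited). The gripper opens to 88 mm and grips with 3 to 60 N. Pads are 18 mm wide; open, the fingers measure 123 mm over their backs; the gripper's body (75 mm by 187 mm) begins 45 mm behind the grasp point.
Start: joints at [-0.066, 0.536, -0.004, 1.538, 0.003, 1.067, -0.071], TCP at [0.65, 0, 0.239] pointing down, gripper open.
Joint ranges: [-2.7, 2.7], [-0.37, 2.16], [-1.27, 1.26], [0.24, 2.4], [-1.31, 4.45], [0.19, 1.91], [-2.76, 2.76]. Speed limits (rad/s): [2.39, 2.39, 3.14, 3.14, 3.14, 3.14, 3.14].

INTERFACE

Orientations are given as a rotation vector (axis times angle).
In Python, from plant import robot, imaging, sign_off gives the robot as it stands. Calls block until the motion is done:
- robot.move_ptp(position, orientation): joint-space move of the TCP to a pose.
- robot.move_l(position, attitude=None, v=0.15): straight line of the TCP; attitude=None keeps the orientation; v is the mean speed in m/s.
- robot.movej(angles): joint-space move.
- robot.let_go() and robot.clamp(): open the fingers fully, or close them until they stop; the grip force is fixed at half the most.
- robot.wait(seconds).
- robot.solve_ik(position, orientation): joint angles nearest the present ones, or None.
- robot.observe(): the state.
- imaging.grab_frame(name): name is "scene" or "side" or "wrist"; returns the picture (400x640x3 uint8, red, green, blue); there is no depth.
- imaging.camera_info(name): a dict with "fx", "fy", "cx", "cy" (pixels), "position" and "rotation" of the camera in the world. Camera axes: x right, y up, looking along -z (the intrinsics and any distortion apply to the point x, -y, -z); pixel columns grow to the right and rows downward; lengths in m; the calibration is good to about 2 mm. A picture is of the moment at which its call begins: read the wrist's pose just before it. camera_info takes no time and is no camera call; for the wrist camera it gives the pose at the moment of the call.
A pose or a line that the arm cannot do raises robot.PlanningError and nothing moves.
- sign_off(): hands the job in, once; it reports no verdict.
The state is a dict: "time_s": time; "joints": joint angles; "qd": joint speeds; "effort": joint torques, N m; "position": TCP position; "ee_rot": TCP orientation; "force": force on the tool from outside, world axes, zero at the start; "wrist_torque": the same for the moment, N m; "opening": finger opening in m.
Only numpy, scipy, OpenCV 4.12 (cv2) and the standard library are available. Lean on these libraries where they do the work, as an engineer would, in place of code of your own. Each camera call takes 0.05 s, during which the arm holds its last target.

## Working session

There is one attempt and no reset: what is moved stays moved. The work goes in short steps, each a Python script; the robot and the scene stay as the last script left them, time stands still between calls to the robot, and variables do not carry over. Pictures are saved under pics/ and viewed, and the job is handed in when it is done.

```bash
ls; mkdir -p pics; python3 - <<'E'
from plant import robot, imaging
import cv2
o=robot.observe(); print(o)
for n in ("scene","side","wrist"):
    print(n,imaging.camera_info(n))
    im=imaging.grab_frame(n); cv2.imwrite(f"pics/a_{n}.png",im[:,:,::-1])
E
```

```text
pics
{'time_s': 0.0, 'joints': array([-0.06617427,  0.53719592, -0.00444605,  1.53885949,  0.0025862 ,
        1.06727061, -0.07118853]), 'qd': array([-1.28531415e-03,  7.99350697e-04, -2.66729429e-04, -1.44600123e-04,
       -7.38495341e-04,  3.11068992e-05,  7.13267247e-04]), 'effort': array([-1.69933578e-04, -5.70981932e+01,  9.90184285e-01, -2.51597965e+01,
       -5.62433247e-02,  1.80829730e-02,  2.02785413e-04]), 'position': array([ 6.49392682e-01, -2.48237063e-05,  2.37825027e-01]), 'ee_rot': array([-2.22057069e+00, -2.22069809e+00,  2.03733800e-03]), 'force': array([ 0.26364096,  0.27822346, -0.74771252]), 'wrist_torque': array([0.03097945, 0.02592745, 0.02859292]), 'opening': 0.08836738798586269}
scene {'fx': 396.78236475957436, 'fy': 396.78236475957436, 'cx': 316.69935890617353, 'cy': 198.97851942724165, 'position': array([ 0.96950388, -0.31614441,  0.89573238]), 'rotation': array([0.52263627, 0.28227447, 1.00495286])}
side {'fx': 441.7596371655684, 'fy': 441.7596371655684, 'cx': 324.6087395572381, 'cy': 211.2025544475953, 'position': array([0.15507607, 0.94278086, 0.82399157]), 'rotation': array([ 0.25755415, -1.31076368, -2.51405471])}
wrist {'fx': 306.0115052365414, 'fy': 306.0115052365414, 'cx': 320.3749870359756, 'cy': 201.1500416115194, 'position': array([0.64989965, 0.07441935, 0.38384217]), 'rotation': array([-0.29043369,  0.001948  ,  0.00032498])}
```

View pics/a_scene.png

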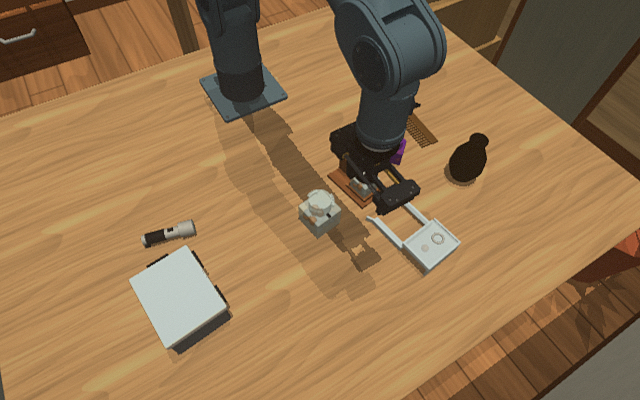

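View pics/a_side.png

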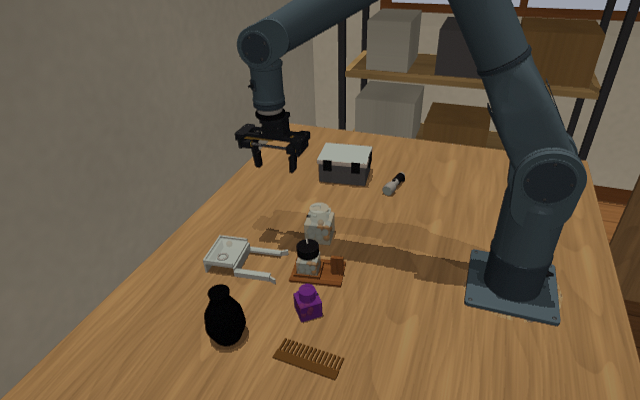

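View pics/a_wrist.png

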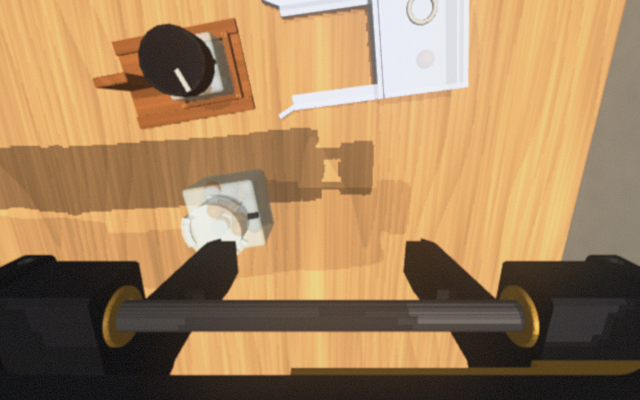

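The wrist view shows our jar, with its black cap at about (177,60), and the fin at about (120,80). The slot mouth is at about (285,5) to (285,110). The look-alikes are the larger clear jar with the white cap, at (215,215), and the purple jar. I'll move the wrist camera over the tray and holder for a second view.

```bash
cat > h.py <<'E'
import numpy as np, cv2
from scipy.spatial.transform import Rotation as R
from plant import robot, imaging
def down(yaw):
    """tool z down, tool x at world angle yaw (rad)"""
    c,s=np.cos(yaw),np.sin(yaw)
    x=np.array([c,s,0]);z=np.array([0,0,-1.]);y=np.cross(z,x)
    return R.from_matrix(np.c_[x,y,z]).as_rotvec()
def ray(ci,u,v):
    d=np.array([(u-ci['cx'])/ci['fx'],-(v-ci['cy'])/ci['fy'],-1.])
    d=R.from_rotvec(ci['rotation']).as_matrix()@d
    return np.array(ci['position']),d/np.linalg.norm(d)
def onz(ci,u,v,z):
    p,d=ray(ci,u,v); return p+d*(z-p[2])/d[2]
def tri(obs):
    A=np.zeros((3,3));b=np.zeros(3);L=[]
    for ci,u,v in obs:
        p,d=ray(ci,u,v);M=np.eye(3)-np.outer(d,d);A+=M;b+=M@p;L.append((p,M))
    X=np.linalg.solve(A,b); return X,[1e3*np.linalg.norm(M@(X-p)) for p,M in L]
def proj(ci,X):
    q=R.from_rotvec(ci['rotation']).as_matrix().T@(np.asarray(X)-ci['position'])
    return ci['cx']+ci['fx']*q[0]/-q[2], ci['cy']-ci['fy']*q[1]/-q[2]
def shot(n,name):
    import pickle
    ci=imaging.camera_info(n); im=imaging.grab_frame(n)
    cv2.imwrite(f"pics/{name}.png",im[:,:,::-1]); pickle.dump(ci,open(f"pics/{name}.pkl","wb")); return ci,im
E
python3 - <<'E'
from h import *
import pickle
ci=imaging.camera_info("wrist")
pickle.dump(ci,open("pics/a_wrist.pkl","wb"))
for n in("scene","side"): pickle.dump(imaging.camera_info(n),open(f"pics/a_{n}.pkl","wb"))
for nm,u,v,z in [("cap",177,60,.091),("fin",120,80,.062),("mouth",285,110,.016),("mouthL",275,8,.016),("backR",382,97,.02),("deck",467,87,.045)]:
    print(nm,onz(ci,u,v,z).round(3))
p=[0.47,0.15,0.36]
q=robot.solve_ik(p,down(0)); print(q)
robot.move_ptp(p,down(0))
shot("wrist","b_wrist")
print(robot.observe()['time_s'],robot.observe()['position'])
shot("side","b_side");shot("scene","b_scene")
E
```

```text
cap [0.523 0.116 0.091]
fin [0.452 0.102 0.062]
mouth [0.609 0.074 0.016]
mouthL [0.601 0.177 0.016]
backR [0.719 0.088 0.02 ]
deck [0.802 0.097 0.045]
[-0.59754029  0.14394843  0.22266522  1.79801601 -0.03395111  1.20332815
 -1.93569895]
1.8333 [0.47021721 0.14971536 0.35981382]
```

View pics/b_wrist.png

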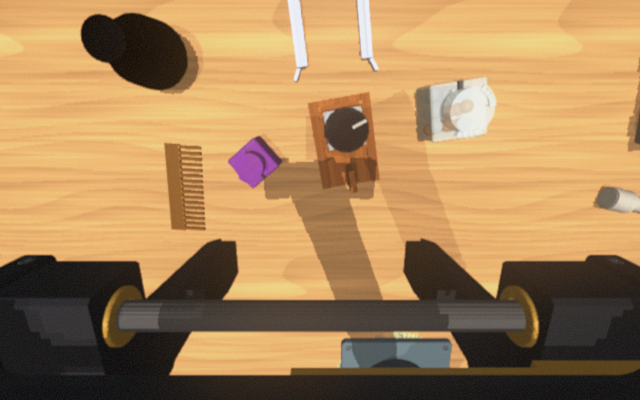

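View pics/b_scene.png

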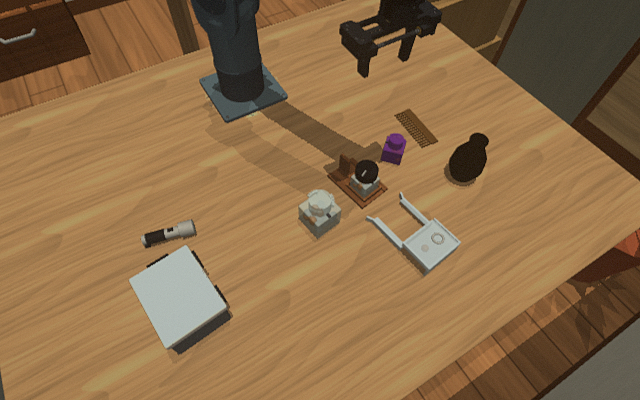

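```bash
python3 - <<'E'
from h import *
robot.move_ptp([0.52,0.12,0.26],down(0)); shot("wrist","c_wrist")
robot.move_ptp([0.41,0.12,0.27],down(0)); shot("wrist","d_wrist")
print(robot.observe()['time_s'],robot.observe()['position'])
E
```

```text
3.0833 [0.41101988 0.12097614 0.27167877]
```

View pics/c_wrist.png

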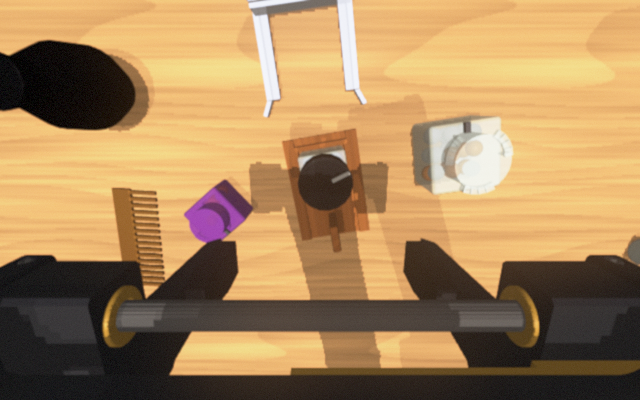

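View pics/d_wrist.png

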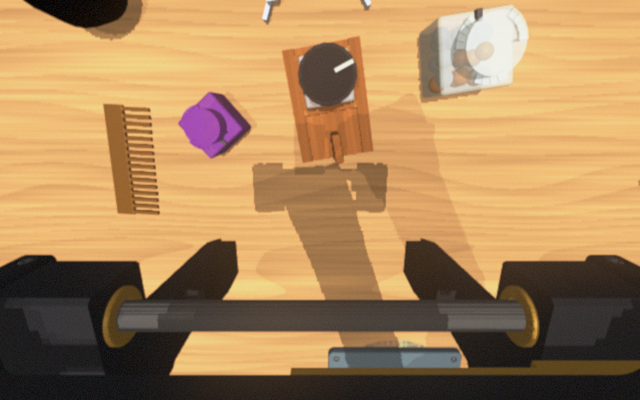

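```bash
python3 - <<'E'
from h import *
robot.move_ptp([0.61,0.13,0.27],down(0)); shot("wrist","e_wrist")
print(robot.observe()['time_s'],robot.observe()['position'])
import cv2
for n,(x0,y0,x1,y1),f in [("a_wrist",(80,0,480,140),2),("c_wrist",(200,0,420,260),3),("d_wrist",(240,0,420,180),4)]:
    im=cv2.imread(f"pics/{n}.png")[y0:y1,x0:x1]; cv2.imwrite(f"pics/{n}_z.png",cv2.resize(im,None,fx=f,fy=f,interpolation=cv2.INTER_CUBIC)[:600,:800])
E
```

```text
3.95 [0.60904244 0.1301229  0.26998818]
```

View pics/e_wrist.png

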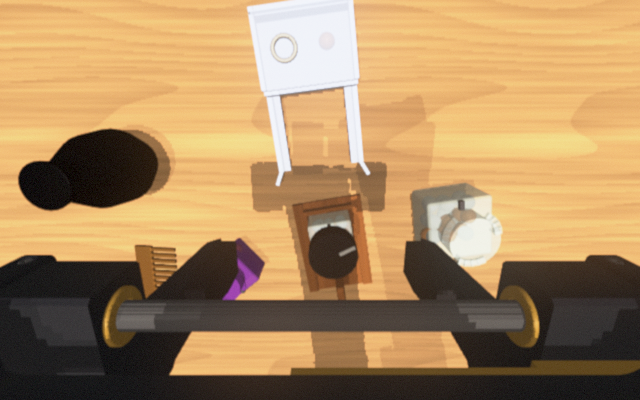

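View pics/a_wrist_z.png

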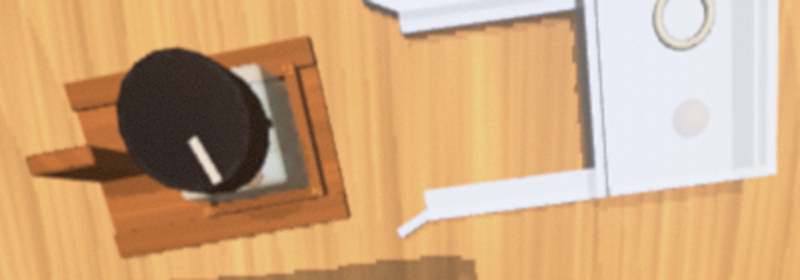

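View pics/d_wrist_z.png

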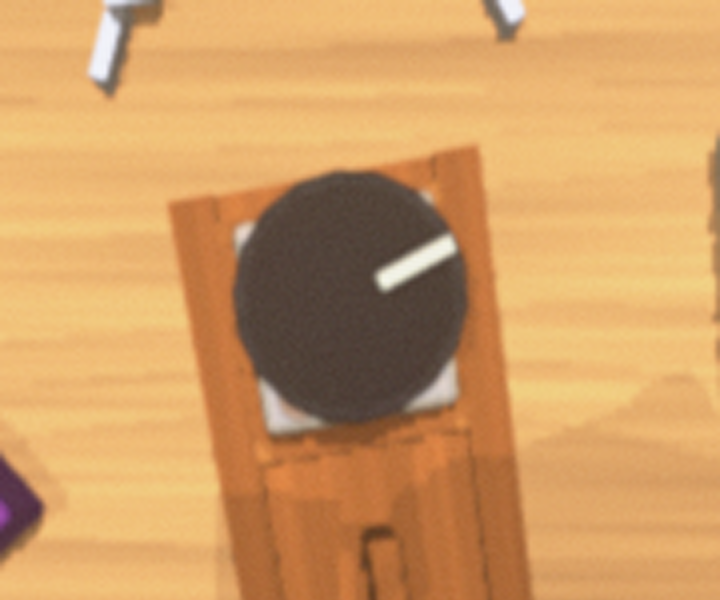

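```bash
python3 - <<'E'
import cv2
for n,k,(x0,y0,x1,y1),f in [("e_wrist","z1",(235,0,395,120),5),("e_wrist","z2",(240,80,400,200),5),("e_wrist","z3",(270,180,400,300),5),("d_wrist","z2",(270,20,400,180),3.7)]:
    im=cv2.imread(f"pics/{n}.png")[y0:y1,x0:x1]; cv2.imwrite(f"pics/{n}_{k}.png",cv2.resize(im,None,fx=f,fy=f,interpolation=cv2.INTER_CUBIC)[:600,:800])
E
```

```text
(no output)
```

View pics/e_wrist_z1.png

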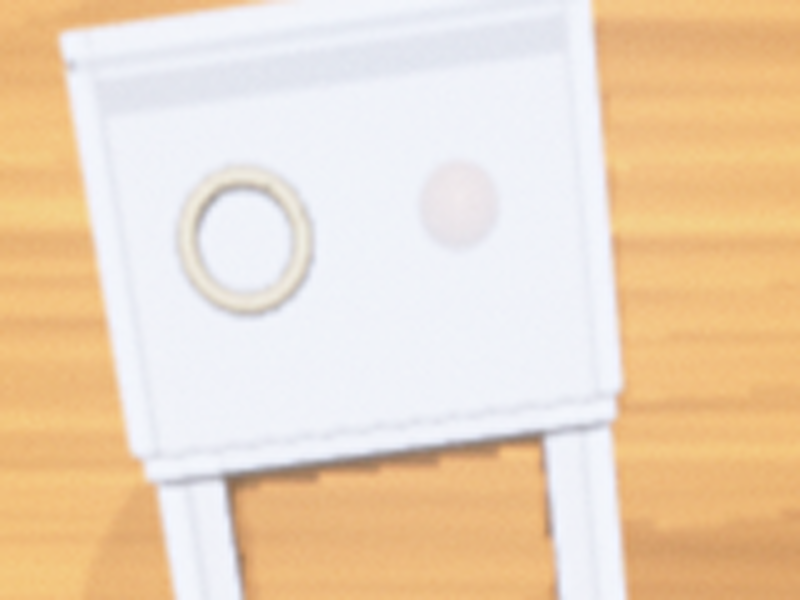

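View pics/e_wrist_z2.png

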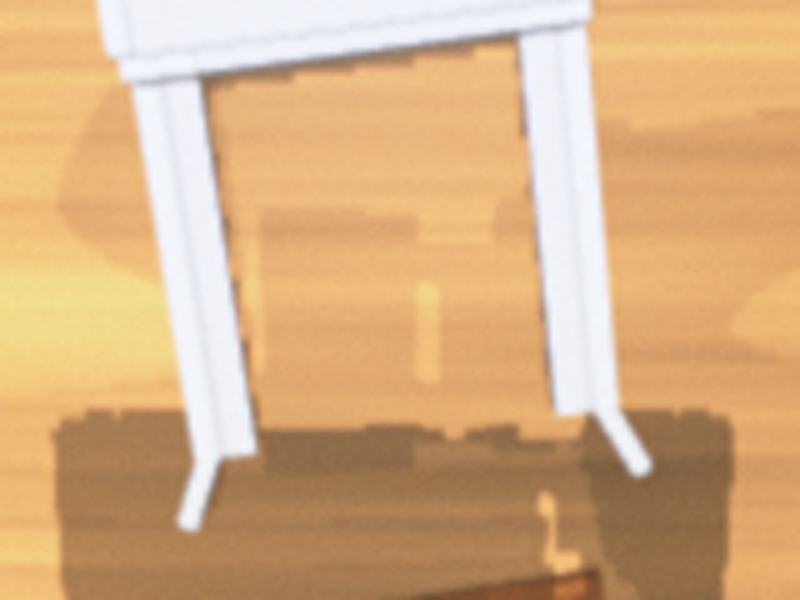

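View pics/e_wrist_z3.png

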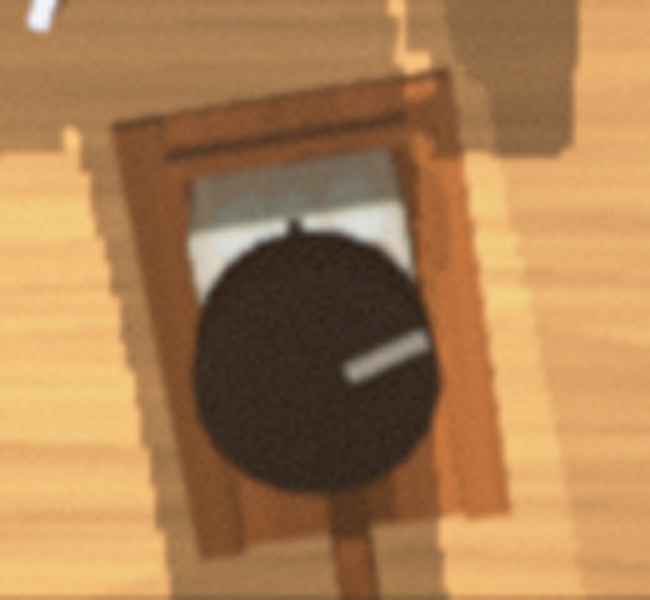

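View pics/d_wrist_z2.png

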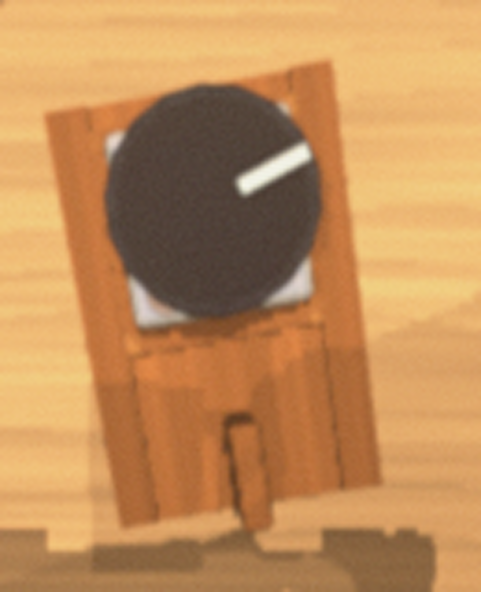

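View pics/c_wrist_z.png

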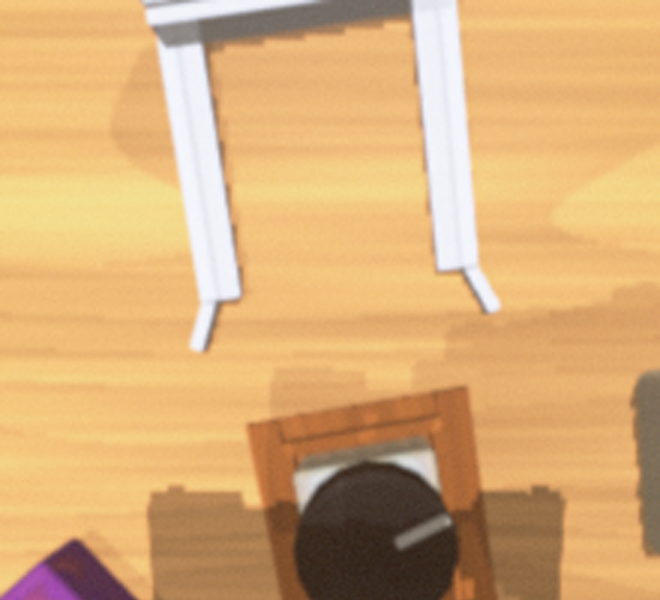

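```bash
cat > m.py <<'E'
from h import *
import pickle
C={k:pickle.load(open(f"pics/{k}_wrist.pkl","rb")) for k in "abcde"}
T=lambda **k: tri([(C[n],*uv) for n,uv in k.items()])
def show(n,**k):
    X,r=T(**k); print(n,X.round(4),np.round(r,1)); return X
L=show("lipL",e=(291.4,170.4),c=(280.3,99)); Rr=show("lipR",e=(351,162.6),c=(346,90))
JL=show("junL",e=(283.6,171.4),c=(272.3,100.3)); JR=show("junR",e=(359.2,162.4),c=(355.3,89))
FL=show("FL",e=(292.6,205),d=(282.7,50.8),c=(282.7,141.7),a=(235,19))
FR=show("FR",e=(359.4,194),d=(359.5,36.8),c=(355.7,129),a=(254.5,107.5))
BR=show("BR",e=(371.6,283),d=(372.7,151.1),a=(139,127.5)); BL=show("BL",e=(310.6,292),d=(303.2,162.2),a=(113.5,42.5))
show("fin back top",a=(94,82.5),d=(340.3,162.4))
mo=show("mark out",a=(187.5,90),d=(353.2,60.5),e=(355.4,247.6))
mi=show("mark in",a=(176.5,70),d=(335.7,70.5),e=(340,255))
ang=lambda v:np.degrees(np.arctan2(v[1],v[0]))
print("tray widths",np.linalg.norm((FL-FR)[:2]),np.linalg.norm((BL-BR)[:2]),np.linalg.norm((FL-BL)[:2]),np.linalg.norm((FR-BR)[:2]))
print("tray yaw",ang(FL-BL),ang(FR-BR),ang(FL-FR)-90,ang(BL-BR)-90)
print("tier yaw from mouth",ang(L-Rr)-90,ang(JL-JR)-90,np.linalg.norm((L-Rr)[:2]),np.linalg.norm((JL-JR)[:2]))
# z-plane versions
for k,(pL,pR,bL,bR) in dict(e=((291.4,170.4),(351,162.6),(280.6,96),(343.8,87.6))).items():
    P=[onz(C[k],*p,.016) for p in (pL,pR,bL,bR)]
    print([p.round(4) for p in P],"tier yaw sides",ang(P[2]-P[0]),ang(P[3]-P[1]),"mouth",ang(P[0]-P[1])-90,"w",np.linalg.norm(P[0]-P[1]))
P=[onz(C['c'],*p,.016) for p in ((280.3,99),(346,90),(267.8,14),(338,6))]
print([p.round(4) for p in P],ang(P[2]-P[0]),ang(P[3]-P[1]),ang(P[0]-P[1])-90,np.linalg.norm(P[0]-P[1]))
for k,ps in dict(e=((292.6,205),(359.4,194),(371.6,283),(310.6,292)),d=((282.7,50.8),(359.5,36.8),(372.7,151.1),(303.2,162.2))).items():
    P=[onz(C[k],*p,.008) for p in ps]; print(k,[p.round(4) for p in P],ang(P[0]-P[3]),ang(P[1]-P[2]),ang(P[0]-P[1])-90)
# cap top ellipse centres
for k,(x0,y0,x1,y1) in dict(a=(130,15,230,105),d=(295,35,365,115),e=(300,218,365,285)).items():
    im=cv2.imread(f"pics/{k}_wrist.png")[y0:y1,x0:x1]
    m=(im.max(2)<95).astype(np.uint8)
    m=cv2.morphologyEx(m,cv2.MORPH_OPEN,np.ones((5,5)));m=cv2.morphologyEx(m,cv2.MORPH_CLOSE,np.ones((9,9)))
    c=max(cv2.findContours(m,cv2.RETR_EXTERNAL,cv2.CHAIN_APPROX_NONE)[0],key=cv2.contourArea)
    e=cv2.fitEllipse(cv2.convexHull(c)); u,v=e[0][0]+x0,e[0][1]+y0
    print(k,"cap",(round(u,1),round(v,1)),np.round(e[1],1),onz(C[k],u,v,.091).round(4),"mark on .091",{'a':onz(C['a'],187.5,90,.091),'d':onz(C['d'],353.2,60.5,.091),'e':onz(C['e'],355.4,247.6,.091)}[k].round(4))
E
python3 m.py
```

```text
lipL [0.6061 0.169  0.0174] [0.3 0.3]
lipR [0.6163 0.0903 0.0163] [0.1 0.1]
junL [0.6046 0.1792 0.0164] [0. 0.]
junR [0.6172 0.0798 0.0199] [0.3 0.3]
FL [0.5545 0.1697 0.0043] [0.3 0.5 0.6 0.9]
FR [0.5704 0.076  0.0041] [0.2 0.8 0.5 1.1]
BR [0.4328 0.0535 0.0096] [0.1 0.5 0.6]
BL [0.4175 0.1458 0.0079] [1.3 0.2 1.6]
fin back top [0.4261 0.0996 0.0619] [0.5 0.5]
mark out [0.5309 0.0907 0.0941] [0.6 0.2 0.5]
mark in [0.522  0.1077 0.0931] [0.8 0.3 0.6]
tray widths 0.09500462192544577 0.09347973177247607 0.13907394083408436 0.13941181414597995
tray yaw 9.89937403302092 9.271668996120747 9.590577204115306 9.383572394667624
tier yaw from mouth 7.382431178864408 7.214561276509784 0.07940527546943994 0.10021980925636664
[array([0.6059, 0.1689, 0.016 ]), array([0.6163, 0.0903, 0.016 ]), array([0.6991, 0.1797, 0.016 ]), array([0.7088, 0.1018, 0.016 ])] tier yaw sides 6.59241259597754 7.071142959634056 mouth 7.523572651270769 w 0.07924785618625112
[array([0.6061, 0.1695, 0.016 ]), array([0.6163, 0.0902, 0.016 ]), array([0.6969, 0.1801, 0.016 ]), array([0.7047, 0.1012, 0.016 ])] 6.662809560578367 7.116981804163159 7.343779289305047 0.07994101654030132
e [array([0.5553, 0.1694, 0.008 ]), array([0.5713, 0.0767, 0.008 ]), array([0.4316, 0.0531, 0.008 ]), array([0.416 , 0.1455, 0.008 ])] 9.694941981752564 9.577166637734237 9.750514680435671
d [array([0.5539, 0.1688, 0.008 ]), array([0.5694, 0.0757, 0.008 ]), array([0.4324, 0.0528, 0.008 ]), array([0.4173, 0.1457, 0.008 ])] 9.601800105195823 9.455236211671522 9.441326568308966
a cap (170.2, 65.7) [78.8 86. ] [0.5168 0.1117 0.091 ] mark on .091 [0.5296 0.0914 0.091 ]
d cap (327.1, 74.2) [55.9 61.4] [0.5187 0.1158 0.091 ] mark on .091 [0.5312 0.0902 0.091 ]
e cap (333.0, 254.6) [48.8 58.7] [0.5207 0.1157 0.091 ] mark on .091 [0.5297 0.0899 0.091 ]
```

```bash
python3 - <<'E'
from m import C,onz,tri,show
import numpy as np
print('----')
# white jar extents
for k,pts in dict(d=[(420,95),(430,10),(525,50),(455,10)],e=[(412,192),(490,190),(500,240),(437,235)],a=[(185,185),(180,225),(265,190)]).items():
    for p in pts: print(k,p,[onz(C[k],*p,z)[:2].round(3) for z in (0,.05,.11)])
show("white pointer-tip dark (jar)",a=(252,215),e=(461,205))
show("white cap ctr",a=(215,225),e=(470,237),d=(497,45))
for k,pts in dict(d=[(181,125),(250,130),(208,94),(212,158)],c=[(185,210),(250,205),(225,182)]).items():
    for p in pts: print('purple',k,p,[onz(C[k],*p,z)[:2].round(3) for z in (0,.05,.08)])
E
```

```text
lipL [0.6061 0.169  0.0174] [0.3 0.3]
lipR [0.6163 0.0903 0.0163] [0.1 0.1]
junL [0.6046 0.1792 0.0164] [0. 0.]
junR [0.6172 0.0798 0.0199] [0.3 0.3]
FL [0.5545 0.1697 0.0043] [0.3 0.5 0.6 0.9]
FR [0.5704 0.076  0.0041] [0.2 0.8 0.5 1.1]
BR [0.4328 0.0535 0.0096] [0.1 0.5 0.6]
BL [0.4175 0.1458 0.0079] [1.3 0.2 1.6]
fin back top [0.4261 0.0996 0.0619] [0.5 0.5]
mark out [0.5309 0.0907 0.0941] [0.6 0.2 0.5]
mark in [0.522  0.1077 0.0931] [0.8 0.3 0.6]
tray widths 0.09500462192544577 0.09347973177247607 0.13907394083408436 0.13941181414597995
tray yaw 9.89937403302092 9.271668996120747 9.590577204115306 9.383572394667624
tier yaw from mouth 7.382431178864408 7.214561276509784 0.07940527546943994 0.10021980925636664
[array([0.6059, 0.1689, 0.016 ]), array([0.6163, 0.0903, 0.016 ]), array([0.6991, 0.1797, 0.016 ]), array([0.7088, 0.1018, 0.016 ])] tier yaw sides 6.59241259597754 7.071142959634056 mouth 7.523572651270769 w 0.07924785618625112
[array([0.6061, 0.1695, 0.016 ]), array([0.6163, 0.0902, 0.016 ]), array([0.6969, 0.1801, 0.016 ]), array([0.7047, 0.1012, 0.016 ])] 6.6628095605783
[... 1714 characters left out ...]
  0.0747] [0.1 0.1]
white cap ctr [ 0.5442 -0.0396  0.0974] [3.2 2.  4.8]
purple d (181, 125) [array([0.465, 0.308]), array([0.468, 0.286]), array([0.469, 0.272])]
purple d (250, 130) [array([0.459, 0.217]), array([0.462, 0.205]), array([0.464, 0.198])]
purple d (208, 94) [array([0.504, 0.268]), array([0.502, 0.25 ]), array([0.5 , 0.24])]
purple d (212, 158) [array([0.421, 0.271]), array([0.429, 0.253]), array([0.433, 0.242])]
purple c (185, 210) [array([0.459, 0.31 ]), array([0.476, 0.287]), array([0.486, 0.273])]
purple c (250, 205) [array([0.467, 0.219]), array([0.482, 0.207]), array([0.492, 0.2  ])]
purple c (225, 182) [array([0.499, 0.251]), array([0.511, 0.235]), array([0.518, 0.225])]
```

```bash
cat > g.py <<'E'
from h import *
TY=np.radians(7.1); TO=np.array([.6607,.1359])
def tier(x,y=0,z=0):
    c,s=np.cos(TY),np.sin(TY); return [TO[0]+c*x-s*y,TO[1]+s*x+c*y,z]
def st(m=""):
    o=robot.observe(); print(m,round(o['time_s'],2),o['position'].round(4),"F",o['force'].round(1),"M",o['wrist_torque'].round(2),"op",round(o['opening'],4),"j7",round(o['joints'][6],2)); return o
E
python3 - <<'E'
from g import *
a=down(np.radians(9.6))
robot.move_ptp([.4414,.1022,.15],a); st("above")
robot.move_l([.4414,.1022,.028],a,v=.1); st("down")
robot.clamp(); st("clamped")
shot("wrist","f_wrist");shot("side","f_side")
E
```

```text
above 4.8 [0.4431 0.1029 0.1512] F [-0.2  0.4 -0.5] M [ 0.09  0.08 -0.  ] op 0.0879 j7 -1.59
down 6.17 [0.4418 0.1023 0.0285] F [ 0.1 -0.1 -0.7] M [0.08 0.08 0.03] op 0.088 j7 -1.5
clamped 7.33 [0.4414 0.1022 0.028 ] F [-0.1 -0.3 -0. ] M [ 0.02  0.07 -0.01] op 0.0098 j7 -1.5
```

View pics/f_wrist.png

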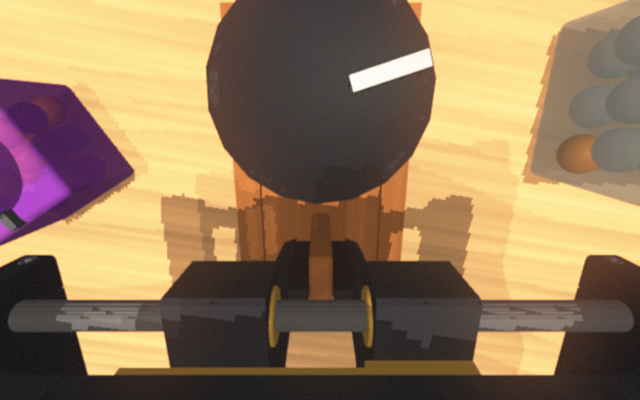

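View pics/f_side.png

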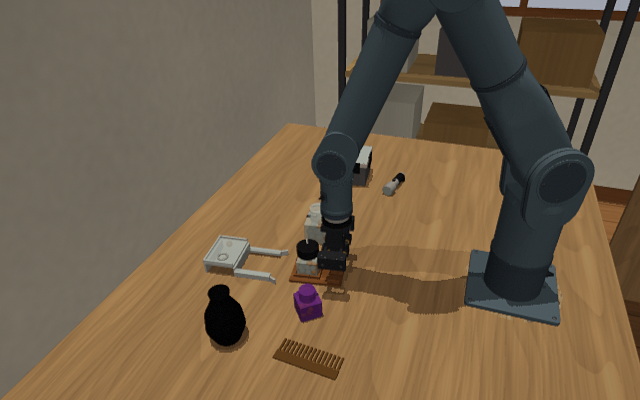

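The fin is gripped: the opening is 9.8 mm against a 10 mm fin, and it sits centred between the pads at (320,255). Next I'll align the tray and slide it in, checking forces along the way.

```bash
python3 - <<'E'
from g import *
a=down(TY)
robot.move_l(tier(-.078-.118,0,.028),a,v=.05); st("aligned")
for x in (-.07,-.03,-.008):
    robot.move_l(tier(-.078+x,0,.028),a,v=.06); st(f"x={x}")
shot("scene","g_scene");shot("wrist","g_wrist")
E
python3 - <<'E'
import cv2
im=cv2.imread("pics/g_scene.png")[150:290,340:480]; cv2.imwrite("pics/g_scene_z.png",cv2.resize(im,None,fx=4,fy=4,interpolation=cv2.INTER_CUBIC))
E
```

```text
aligned 8.11 [0.4657 0.1117 0.0276] F [ 0.1 -0.8 -5. ] M [-0.02  0.44  0.04] op 0.0097 j7 -1.54
x=-0.07 9.06 [0.5136 0.1176 0.028 ] F [-0.  -0.5 -6. ] M [0.03 0.3  0.01] op 0.0103 j7 -1.53
x=-0.03 9.88 [0.5536 0.1226 0.028 ] F [ 0.2  0.1 -4.9] M [-0.01  0.16  0.01] op 0.0099 j7 -1.53
x=-0.008 10.39 [0.5761 0.1253 0.028 ] F [ 1.1  0.6 -5.9] M [ 0.05  0.1  -0.  ] op 0.0097 j7 -1.53
```

View pics/g_scene_z.png

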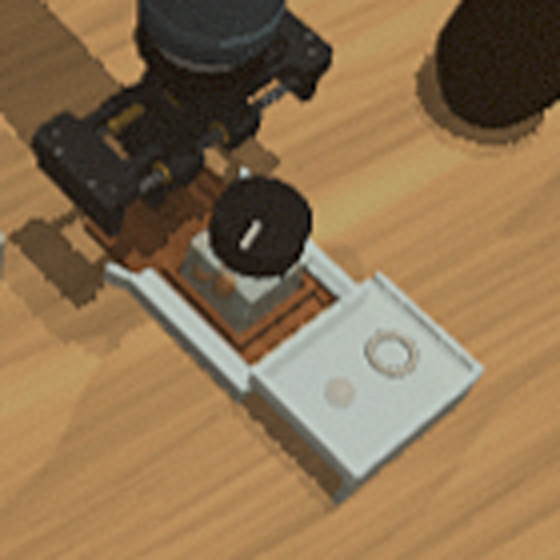

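View pics/g_wrist.png

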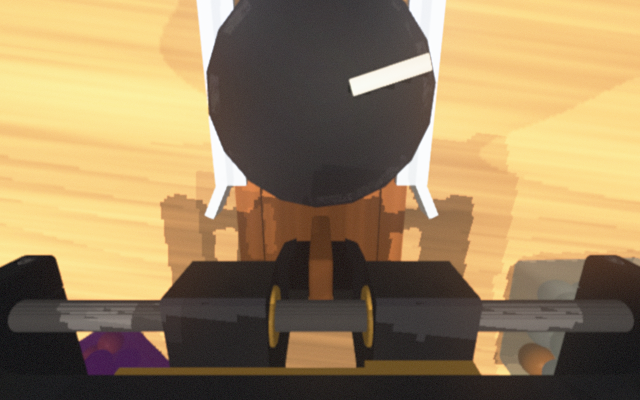

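It's in the channels, under the lips and straight, with no side load. I'll push the last millimetres until it meets the stop.

```bash
python3 - <<'E'
from g import *
a=down(TY)
for x in (-.004,-.002,0,.001,.002,.003,.004,.005):
    robot.move_l(tier(-.078+x,0,.0275),a,v=.03); robot.wait(.05); o=st(f"x={x}")
    if o['force'][0]<-9: break
E
```

```text
x=-0.004 10.82 [0.579  0.1257 0.0275] F [-2.7 -0.1 -1.5] M [-0.01  0.61 -0.  ] op 0.0098 j7 -1.53
x=-0.002 11.12 [0.5813 0.126  0.0275] F [-2.4 -0.9 -2.4] M [-0.01  0.64  0.01] op 0.0094 j7 -1.53
x=0 11.43 [0.5835 0.1263 0.0275] F [-1.6 -0.7 -2.1] M [ 0.02  0.54 -0.04] op 0.0097 j7 -1.53
x=0.001 11.72 [0.5844 0.1264 0.0275] F [-2.9 -0.2 -1. ] M [ 0.    0.65 -0.01] op 0.0095 j7 -1.53
x=0.002 12.03 [0.585  0.1264 0.0274] F [-3.6 -0.5 -1.5] M [-0.07  0.86 -0.03] op 0.0096 j7 -1.53
x=0.003 12.32 [0.585  0.1264 0.0274] F [-7.7 -1.7  2.3] M [-0.23  1.45 -0.04] op 0.01 j7 -1.53
x=0.004 12.62 [0.585  0.1264 0.0274] F [-10.2  -0.9   4.9] M [-0.24  2.03  0.02] op 0.0097 j7 -1.53
```

The tray stopped dead against the back stop: the TCP stays at 0.585 while the force builds to 10 N. I'll release, rise and look.

```bash
python3 - <<'E'
from g import *
a=down(TY)
robot.let_go(); st("open")
robot.move_l(tier(-.078,0,.13),a,v=.15)
robot.move_ptp(tier(-.11,0,.26),a); shot("wrist","h_wrist"); 
robot.move_ptp(tier(-.01,0,.22),a); shot("wrist","i_wrist"); shot("side","i_side"); st()
import cv2
for n,(x0,y0,x1,y1),f in [("h_wrist",(220,0,420,150),4),("i_wrist",(200,60,440,290),2.6),("i_side",(180,200,340,320),5)]:
    im=cv2.imread(f"pics/{n}.png")[y0:y1,x0:x1]; cv2.imwrite(f"pics/{n}_z.png",cv2.resize(im,None,fx=f,fy=f,interpolation=cv2.INTER_CUBIC)[:600,:800])
E
```

```text
open 13.83 [0.5873 0.1268 0.0275] F [-0.3 -0.2  0.3] M [ 0.07  0.09 -0.02] op 0.0885 j7 -1.53
 15.93 [0.6499 0.1344 0.2194] F [-0.3  0.1 -0.4] M [0.03 0.11 0.01] op 0.0881 j7 -1.57
```

View pics/h_wrist_z.png

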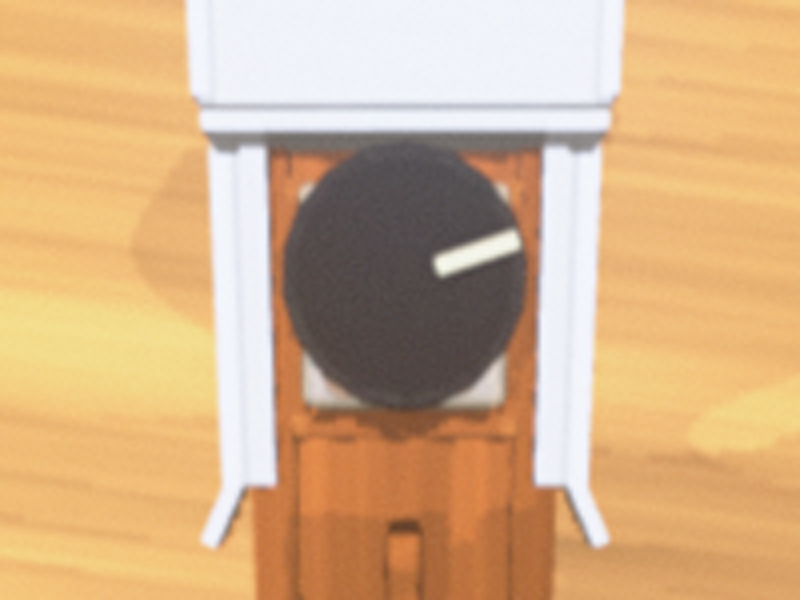

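View pics/i_wrist_z.png

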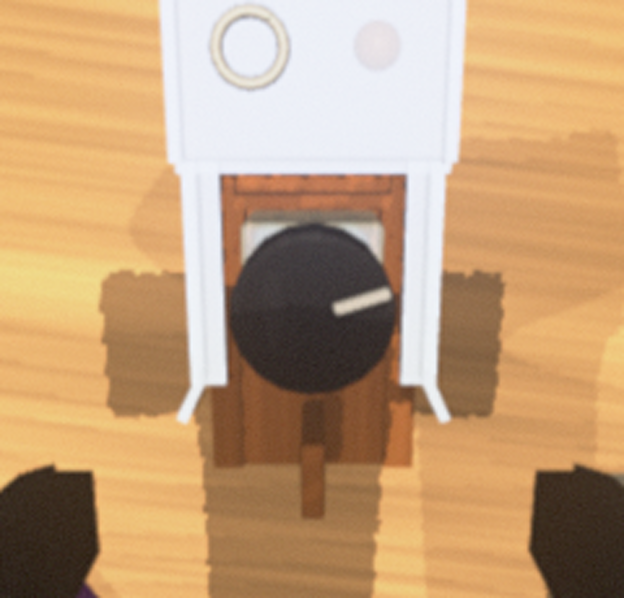

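View pics/i_side_z.png

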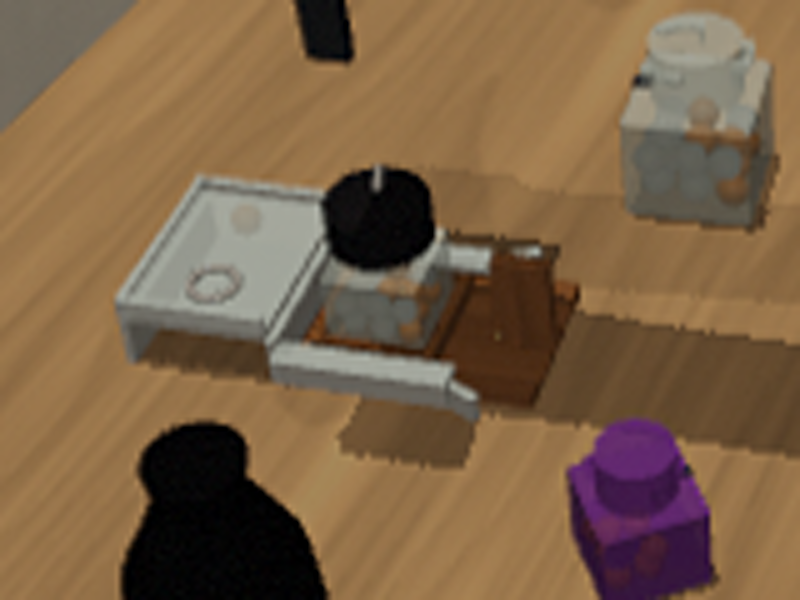

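```bash
python3 - <<'E'
from g import *
import pickle
H=pickle.load(open("pics/h_wrist.pkl","rb"));I=pickle.load(open("pics/i_wrist.pkl","rb"))
def tf(X): d=np.array(X[:2])-TO; c,s=np.cos(TY),np.sin(TY); return np.round(1e3*np.array([c*d[0]+s*d[1],-s*d[0]+c*d[1]]),1)
P={}
for n,h,i in [("cap",(321.25,68.75),(320.4,178.8)),("mo",(350,60),(350,173.5)),("mi",(329,67),(328.8,179.2))]:
    X,r=tri([(H,*h),(I,*i)]); P[n]=X; print(n,X.round(4),np.round(r,1),"tier",tf(X))
v=P['mo']-P['mi'];print("mark ang rel tier",np.degrees(np.arctan2(v[1],v[0])-TY)); v=P['mo']-P['cap'];print(np.degrees(np.arctan2(v[1],v[0])-TY))
for p in ((281.9,239.2),(358.8,239.2)): print("rear",tf(onz(I,*p,.008)))
z=2.6
for p in ((227,385),(400,385)): print("lip front",tf(onz(I,200+p[0]/z,60+p[1]/z,.016)))
for p in ((221,173),(406,173)): print("stop/front",tf(onz(I,200+p[0]/z,60+p[1]/z,.045)))
for p in ((272,488),(538,487)): print("lip front h",tf(onz(H,220+p[0]/4,p[1]/4,.016)))
E
```

```text
cap [0.662 0.136 0.086] [0. 0.] tier [ 1.3 -0.1]
mo [0.6718 0.1104 0.0939] [0.2 0.2] tier [  7.9 -26.7]
mi [0.6638 0.1287 0.0916] [0.1 0.1] tier [ 2.2 -7.5]
mark ang rel tier -73.34058038480795
-76.04159557625228
rear [-94.3  48.5]
rear [-94.3 -48.4]
lip front [-50.3  39.5]
lip front [-50.4 -39.9]
stop/front [46.  35.7]
stop/front [ 46.  -36.2]
lip front h [-51.2  40.7]
lip front h [-50.9 -41.2]
```

Tray home check: the rear edge is at tier x = −94.3 mm (nominal −95). The cap is at (0.662, 0.136) and the pointer is about 73° clockwise of the pip. Next I'll grip the cap.

```bash
python3 - <<'E'
from g import *
a=down(TY)
robot.move_ptp([.662,.136,.14],a)
robot.move_l([.662,.136,.0645],a,v=.08); st("down")
robot.clamp(); st("clamp"); shot("side","j_side"); shot("wrist","j_wrist")
import cv2
im=cv2.imread("pics/j_side.png")[170:310,180:340]; cv2.imwrite("pics/j_side_z.png",cv2.resize(im,None,fx=4,fy=4))
E
```

```text
down 17.43 [0.6625 0.1361 0.0651] F [ 0.8  0.9 -0.3] M [ 0.03  0.1  -0.  ] op 0.0879 j7 -1.52
clamp 18.0 [0.662  0.1361 0.0646] F [-0.7  0.2  1.6] M [ 0.09  0.06 -0.04] op 0.0579 j7 -1.52
```

View pics/j_side_z.png

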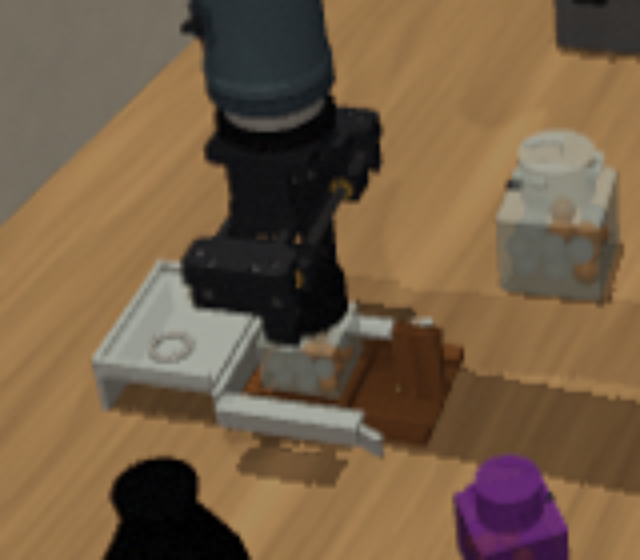

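View pics/j_wrist.png

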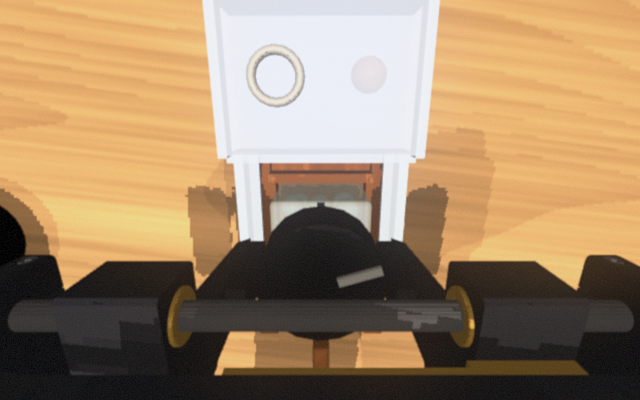

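The cap is gripped (opening 57.9 mm), and the pointer is still visible at (360,277). I'll unscrew it in steps.

```bash
python3 - <<'E'
from g import *
z0=.0646
for k in range(1,6):
    th=14*k
    robot.move_l([.662,.136,z0+.00004*th],down(TY+np.radians(th)),v=.02); o=st(f"th={th}")
    x=R.from_rotvec(o['ee_rot']).as_matrix()[:,0]; print("   yaw",round(np.degrees(np.arctan2(x[1],x[0]))-7.1,1))
robot.wait(.1); st("end")
shot("wrist","k_wrist"); shot("scene","k_scene")
import cv2
im=cv2.imread("pics/k_scene.png")[150:290,340:480]; cv2.imwrite("pics/k_scene_z.png",cv2.resize(im,None,fx=4,fy=4))
E
```

```text
th=14 18.49 [0.6621 0.136  0.0652] F [ 0.3  0.4 -0.5] M [0.05 0.06 0.08] op 0.0576 j7 -1.33
   yaw 13.8
th=28 18.88 [0.6621 0.136  0.0656] F [ 1.   0.3 -0.1] M [ 0.1  -0.04  0.06] op 0.0579 j7 -1.13
   yaw 27.7
th=42 19.27 [0.6623 0.1361 0.0664] F [0.7 1.1 0.2] M [ 0.18 -0.16  0.04] op 0.0578 j7 -0.93
   yaw 41.7
th=56 19.67 [0.662  0.1359 0.0671] F [-0.7  0.2  5.5] M [0.02 0.29 0.03] op 0.0574 j7 -0.73
   yaw 55.7
th=70 20.06 [0.6618 0.1358 0.0671] F [-0.4  0.3  1. ] M [-0.05  0.08  0.03] op 0.0575 j7 -0.53
   yaw 69.7
end 20.16 [0.6618 0.1358 0.0671] F [-1.5  0.1  1.3] M [-0.04  0.1  -0.03] op 0.0573 j7 -0.53
```

View pics/k_wrist.png

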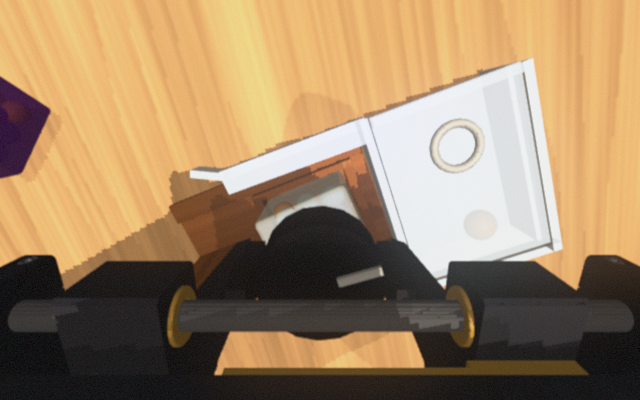

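View pics/k_scene_z.png

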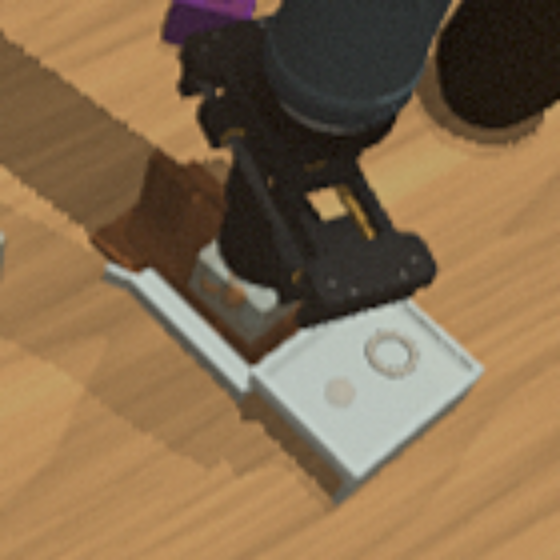

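There was no slip: the pointer is still at (360,277) in the gripper view after 70°. Its angle is now about −3° from the pip. The seal's kick (5.5 N) showed between 42° and 56°. Next I'll lift straight up.

```bash
python3 - <<'E'
from g import *
a=down(TY+np.radians(70))
robot.move_l([.662,.136,.0715],a,v=.02); st("up4")
robot.move_l([.662,.136,.081],a,v=.03); st("up14")
robot.move_l([.662,.136,.098],a,v=.04); robot.wait(.2); st("up31")
shot("wrist","l_wrist"); shot("side","l_side"); shot("scene","l_scene")
import cv2
im=cv2.imread("pics/l_side.png")[170:310,180:340]; cv2.imwrite("pics/l_side_z.png",cv2.resize(im,None,fx=4.5,fy=4.2))
im=cv2.imread("pics/l_scene.png")[150:290,340:480]; cv2.imwrite("pics/l_scene_z.png",cv2.resize(im,None,fx=4.2,fy=4.2))
E
```

```text
up4 20.62 [0.6618 0.136  0.0715] F [0.1 0.  0.5] M [ 0.02  0.12 -0.05] op 0.0573 j7 -0.53
up14 21.08 [0.6622 0.136  0.0813] F [-0.2  1.6 -1.1] M [-0.   -0.05 -0.02] op 0.0578 j7 -0.53
up31 21.86 [0.6618 0.136  0.0977] F [-0.5  0.8 -0.9] M [ 0.01  0.03 -0.01] op 0.0573 j7 -0.53
```

View pics/l_side_z.png

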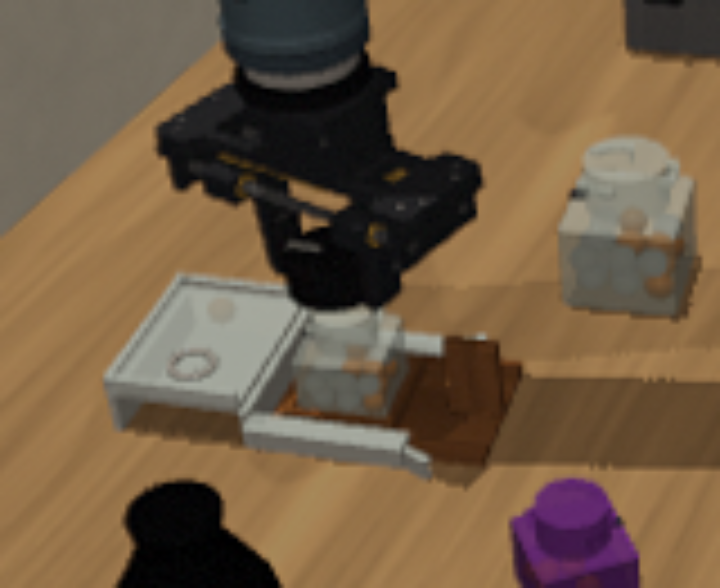

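View pics/l_scene_z.png

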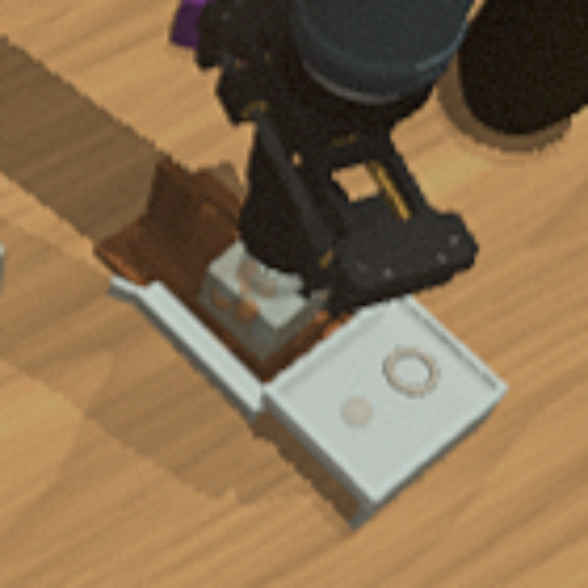

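View pics/l_wrist.png

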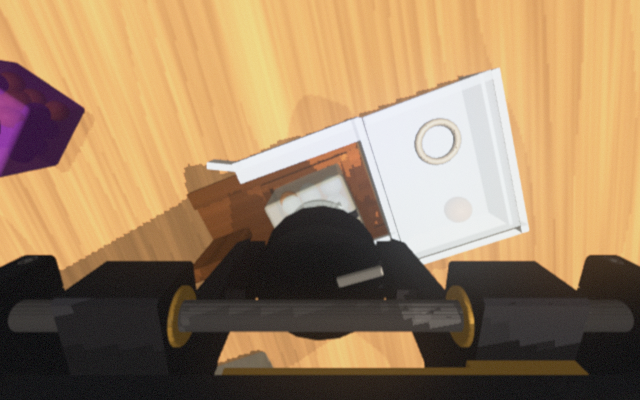

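View pics/l_scene.png

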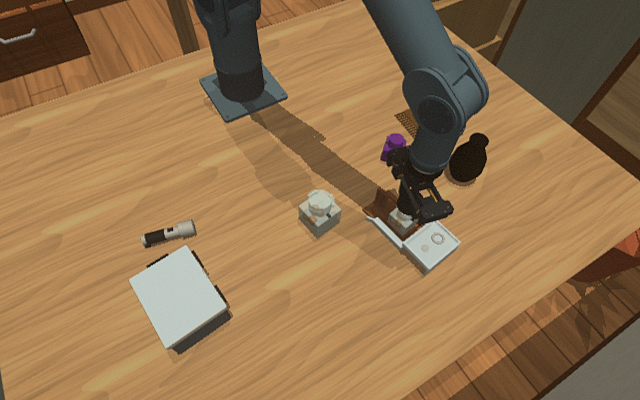

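```bash
python3 - <<'E'
from g import *
import pickle
def tf(X): d=np.array(X[:2])-TO; c,s=np.cos(TY),np.sin(TY); return np.round(1e3*np.array([c*d[0]+s*d[1],-s*d[0]+c*d[1]]),1)
L=pickle.load(open("pics/l_wrist.pkl","rb"));K=pickle.load(open("pics/k_wrist.pkl","rb"));S=pickle.load(open("pics/l_side.pkl","rb"))
im=cv2.imread("pics/l_wrist.png")[100:300,170:400]; cv2.imwrite("pics/l_wrist_z.png",cv2.resize(im,None,fx=3,fy=3,interpolation=cv2.INTER_CUBIC))
print("rear-left l",tf(onz(L,189,194,.008)),"k",tf(onz(K,172,205,.008)), "lip front l",tf(onz(L,241,184,.016)))
print("exp px rear-left",np.round(proj(L,tier(-.095,.048,.008)),1),"expected mouth rim in side",proj(S,[.662,.136,.08]),"cap bottom",proj(S,[.662,.136,.098]))
E
```

```text
rear-left l [-94.1  45.2] k [-93.2  45.4] lip front l [-49.1  39.5]
exp px rear-left [186.4 191.1] expected mouth rim in side (np.float64(255.09388858299934), np.float64(242.90186094939483)) cap bottom (np.float64(254.33856013789006), np.float64(237.64264788848044))
```

View pics/l_wrist_z.png

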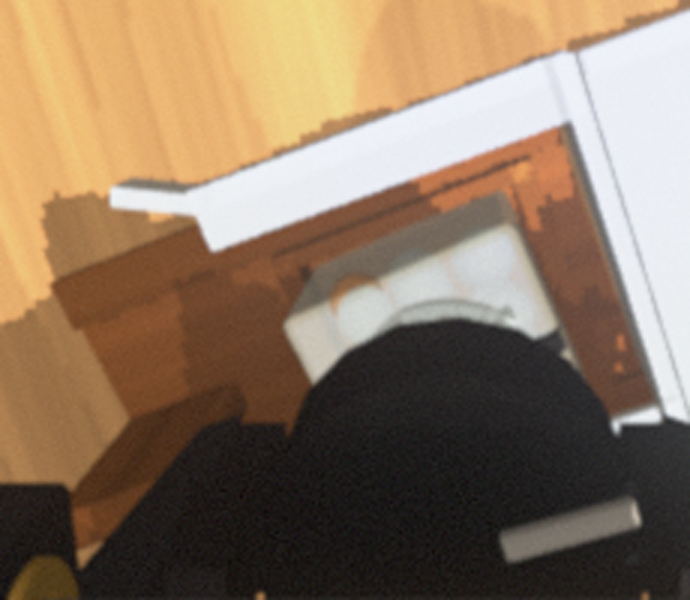

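The rear edge sits 45.0 mm behind the lip fronts, which is the nominal value, so the tray is still home. The jar is seated in its frame and the pip stands beside the open neck. The cap is held above it, so I'll hand in.

```bash
python3 - <<'E'
from g import *
from plant import sign_off
st("final"); print(sign_off())
E
```

```text
final 22.01 [0.6619 0.136  0.0978] F [-0.5 -0.2 -0.7] M [ 0.08 -0.02  0.02] op 0.0575 j7 -0.53
the job is handed in; nothing more can be done
None
```

The job is done and handed in at 22.0 s; no verdict was reported.

**Tray:** I gripped it by the fin, squared it to the slot and slid it in until it pushed back with about 10 N at the back stop. In the last wrist picture its rear edge is 45.0 mm behind the lip fronts, as it should be when home. Single-view readings against my calibrated holder position differed by 1 to 3 mm.

**Cap:** I turned it 70° anticlockwise with no slip and stopped with the pointer about 3° short of the pip. The seal's push showed between 42° and 56°. I then lifted the cap straight up about 33 mm.

**Final state:** The wrist force is about 0.7 N, so the gripper is carrying only the cap. I estimate it clears the jar mouth by about 18 to 20 mm, from how far the arm rose rather than from a direct measurement. The pictures show the jar seated in its frame.

**Other objects:** The arm's path did not come near the vase, comb, flashlight or case, and they look unmoved. I checked this by eye only, not by measuring.

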